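# Mount the dish holder and run the stage slide out over the light base

## Task

Lower the dish holder gently over the two pins of the stage slide until it rests flush, and let go of it. Then slide the stage slide out along its guides by its knob end, without lifting it, until the holder's round opening is centred over the cross on the glass disc of the light base. Out there it is nose-heavy and nothing clamps it yet, so finish while still holding the knob end, with the slide flat on its bed and clear of the light base, until I have tightened the lock screws; leave the other things on the bench where they stand.

Things in the scene. Friction and masses are not known exactly. Their poses are not given: they have to be found in the camera images.
- support: Fixed aluminium stage support, a bridge-shaped bed 220 (its x) x 110 (its y) x 70 mm high. Origin: centre of its foot on the bench. Its +x axis is the outward direction, towards the light base. Two guide strips 8 mm high, 15 mm wide and 80 mm apart along the bed's long sides keep the slide straight. Two small lock screws stick out 21 mm from its -y side, 74 mm above the bench.
- bed_edge (a point): Middle of the support's outer edge on the bed's top, 70 mm above the bench, 110 mm along x from the support's origin: the slide overhangs and would tip about this edge.
- slide: Loose aluminium stage slide lying between the guides on the bed, unclamped: plate 240 (its x) x 76 (its y) x 10 mm, about 0.54 kg. Origin: centre of its underside, 70 mm above the bench. Its +x axis points outward like the support's; it slides only along x (3 to 10 N; 2 mm of play each side). At x = +70 mm a round opening 40 mm across with a pin either side; at x = -102 mm the knob.
- slide_opening (a point): Centre of the slide's round opening at the level of its top face (10 mm above its underside), midway between its two upright steel pins, which are 8 mm thick and 12.5 mm high with tapered tips, 36 mm from here along the slide's +x and -x.
- knob_top (a point): Middle of the top of the slide's knob, an upright knurled steel cylinder 18 mm in diameter and 34 mm high on the slide's top face near its rear end; can be gripped from above in any direction. With the holder on and run out over the light base, the slide tips nose-down unless it is held down here with 2 to 12 N, so press down as well as grip.
- holder: Loose stainless dish holder, about 0.30 kg, flat on the bench left or right of the support: plate 96 (its x) x 56 (its y) x 8 mm. Origin: centre of its underside. Two 10 mm pin holes through the plate at x = +36 and -36 mm, y = 0; either way round fits. In the middle a raised round collar: 46 mm outside, its top 22 mm above the underside.
- holder_opening (a point): Centre of the holder's round opening (36 mm across) inside the collar, 8 mm above the holder's underside. The collar round it has an outside diameter of 46 mm, a bore of 40 mm and is 14 mm high; grip it from above with the fingers closing along the holder's y, so that they stay clear of the pins.
- light_base: Fixed white light base 140 (its x) x 170 (its y) x 30 mm high on the bench just beyond the support's outer edge. Origin: centre of its underside.
- disc_centre (a point): Centre of the 60 mm frosted glass disc in the top of the light base (31 mm above the bench), marked by an engraved dark cross; 80 to 105 mm beyond the bed's outer edge, on the line along which the slide's opening travels (within 2 mm).
- petri_dish: Bystander: loose closed Petri dish, 62 mm across, 17 mm high, on the bench on the side where the holder is not. Origin: centre of its underside.
- capillary_tub: Bystander: loose white cardboard tub with a blue band, 37 mm across, 100 mm high, behind the support as seen from the robot. Origin: centre of its underside.
- clamp_post: Bystander: loose steel post with an aluminium clamp block on a round foot 56 mm across, 102 mm high, a thin arm reaching 99 mm along its +y at 76 mm height; behind the support as seen from the robot. Origin: centre of its foot.
- pump_bottle: Bystander: loose bottle with a pump, 62 mm across, 145 mm high, far left. Origin: centre of its underside.
Not all that is in view belongs to the job. Several things look just like the light_base: the one meant starts farthest from the robot's base.

How it is judged:
On the way, in this order (a step that is already met when the one before it is completed fails the run):
1. the dish holder sits flush over both pins of the stage slide and has been let go (z of holder in the frame of slide between 0.008 and 0.0125 m and horizontal distance between holder_opening and slide_opening below 0.0035 m and angle between the x axis of holder and the x axis of slide, either way round below 0.06 rad and angle between the z axis of holder and the z axis of slide, either way round below 0.03 rad and z of slide in the frame of support between 0.068 and 0.0725 m and angle between slide's own z axis and vertical below 0.035 rad and contact force between the fingers and holder below 0.1 N), for 0.2 s.
2. the slide is out: the holder's opening is centred over the cross, the slide flat on its bed and its knob end held (all of step 1 and contact force between the fingers and slide above 1 N and x of the grasp point in the frame of slide below -0.04 m and horizontal distance between holder_opening and disc_centre below 0.007 m), for 0.2 s.
At the end, for the whole second after the job is handed in: Fingers still on the slide's knob half (over 1 N), off the holder; holder flush on the slide (2.5 mm) over both pins (3.5 mm, 0.06 rad); its opening within 7 mm of the cross seen from above; slide still, flat on its bed (2 mm, 0.035 rad), clear of the light base (all of step 2 and linear speed of slide below 0.01 m/s and contact force between light_base and slide below 0.1 N and contact force between light_base and holder below 0.1 N); the arm keeps its last pose, push and grip.
It fails at once if the slide tips by more than 0.1 rad (angle between slide's own z axis and vertical above 0.1 rad).
It fails at once if the slide is lifted more than 8 mm off its bed instead of slid (z of slide in the frame of support above 0.078 m).
It fails at once if the slide or the holder strikes the light base (contact force between light_base and slide above 1 N or contact force between light_base and holder above 1 N).
It fails at once if the holder is dropped onto the pins (faster than 0.3 m/s in the last 20 mm) or slammed on the slide (over 60 N) (contact force between holder and slide above 60 N or (horizontal distance between holder_opening and slide_opening below 0.02 m and z of holder in the frame of slide between 0.012 and 0.03 m and linear speed of holder above 0.3 m/s)).
It fails at once if a bystander (Petri dish, tub, clamp post or bottle) is moved more than 20 mm or tipped (distance of any of petri_dish, capillary_tub, clamp_post, pump_bottle from where it was at the start of the episode above 0.02 m or angle between any of petri_dish, capillary_tub, clamp_post, pump_bottle's own z axis and vertical above 0.3 rad).
It also fails if it takes over 64 s, if anything falls off the work surface, if the arm or the gripper's body presses on something with over 40 N, if the wrist force passes 120 N, or if a joint passes its speed limit or range.

## Robot

A 6-joint arm with a two-finger parallel gripper is mounted at the origin on the work surface. World frame = base frame: x ahead of the robot, y to its left, z up, the work surface at z = 0. Lengths are in m, angles in rad, forces in N, time in s.
With the tool pointing down it reaches from about 0.3 to 0.875 m from the base axis. Payload 6.4 kg.
Tool frame: the origin (TCP) lies on the mounting face of the last link; the fingertips stand ahead of it and the grasp point (between the pads) lies 147 mm ahead of it (manip.tip_extent is the z of the fingertips in the tool frame, in m); z points along the fingers, y is the line along which they close (so a half turn about z gives the same grasp; the last joint's range is limited). The gripper opens to 88 mm and grips with 3 to 60 N. Pads are 18 mm wide; open, the fingers measure 123 mm over their backs; the gripper's body (75 mm by 187 mm) begins 45 mm behind the grasp point.
Start: joints at [-1.473, 0.181, 1.607, -0, 1.354, -0.206], TCP at [0.172, -0.549, 0.405] pointing down, gripper open.
Joint ranges: [-2.99, 2.99], [-0.89, 2.07], [0.3, 2.58], [-1.14, 4.28], [0, 2.63], [-3.12, 3.12]. Speed limits (rad/s): [2.57, 2.57, 3.01, 3.14, 3.14, 3.14].

## Interface

Orientations are given as a unit quaternion [x, y, z, w].
In Python, from rig import manip gives the robot as it stands.
- The arm moves only by the shell command python3 -m inch 'ROWS' [FORCE]. ROWS is JSON, one flat list of numbers, 7 for each row, row after row: the opening, from 0 (shut) to 1 (fully open), then the shift along the world's x, y, z in cm, then the turn, a rotation vector about the world's x, y, z in degrees. A call has 1 to 5 rows; each row shifts and turns the commanded pose from where the row before left it; what a row does not reach is not made up. A row lasts 1/8 s, in which the tool goes at most 62.5 mm and 10.7 degrees, less where a joint would pass 70% of its speed; a pose out of reach is approached as far as the arm can. A call with a gripper value outside its range is refused whole. The fingers move at their own pace and stop on an object; FORCE is the grip in N (left out, the last holds). Time passes only in rows, so rows that do not move let the fingers close. It gives the time, the measured TCP pose, the force, the opening and the grip force at its end, in the units of the state.
- manip.state(): the state, without advancing time (a new reading comes with each control period).
- manip.camera(name): name is "scene" or "top" or "wrist"; returns the picture (420x560x3 uint8, red, green, blue); there is no depth.
- manip.calibration(name): a dict with "vertical_fov" (degrees; the focal length in pixels is half the picture's height over the tangent of half this angle, whatever the lens; pixels are square), "cx", "cy" (the principal point, pixels), "dist_coeffs" ([k1, k2, p1, p2, k3] as OpenCV has them; the pictures are not rectified), "rvec" (rotation vector, rad) and "tvec" (3), from world to camera coordinates, as OpenCV has them. Camera axes: x right, y down, z forward; pixel columns grow to the right and rows downward; lengths in m; the calibration is good to about 2 mm. A picture is of the moment at which its call begins: read the wrist's pose just before it. calibration takes no time and is no camera call; for the wrist camera it gives the pose at the moment of the call.
- manip.job_done(): hands the job in; it is judged then, once.
The state is a dict: "time_s": time; "qpos": joint angles; "qd": joint speeds; "tau": joint torques, N m; "tcp_pos": TCP position; "ee_rot": TCP orientation; "ft_force": force on the tool from outside, world axes, zero at the start; "ft_torque": the same for the moment, N m; "opening": finger opening in m; "grasp_force": force on a finger pad.
Only numpy, scipy, OpenCV 4.12 (cv2) and the standard library are available. Lean on these libraries where they do the work, as an engineer would, in place of code of your own. Each camera call takes 0.05 s, during which the arm holds its last target. There are 200 camera calls.

## Working session

There is one attempt and no reset: what is moved stays moved. The work goes in short steps, Python scripts to look and compute and a shell command to move; the robot and the scene stay as the last step left them, time stands still between calls to the robot, and variables do not carry over. Pictures are saved under pics/ and viewed, at most 10 in all, crops included, and the job is handed in when it is done.

```bash
mkdir -p pics; ls; cat > h.py <<'E'
import numpy as np,cv2
from rig import manip
def cal(n):
    c=manip.calibration(n);f=210/np.tan(np.radians(c["vertical_fov"])/2)
    K=np.array([[f,0,c["cx"]],[0,f,c["cy"]],[0,0,1]]);return K,np.array(c["dist_coeffs"],float),np.array(c["rvec"],float),np.array(c["tvec"],float)
def ray(n,px,z,C=None):
    K,d,r,t=C or cal(n);R=cv2.Rodrigues(r)[0]
    u=cv2.undistortPoints(np.array(px,float).reshape(-1,1,2),K,d).reshape(-1,2)
    v=np.c_[u,np.ones(len(u))]@R;o=-R.T@t
    return o+v*((z-o[2])/v[:,2])[:,None]
def proj(n,P,C=None):
    K,d,r,t=C or cal(n);return cv2.projectPoints(np.array(P,float).reshape(-1,1,3),r,t,K,d)[0].reshape(-1,2)
def snap(n,f):
    im=manip.camera(n);cv2.imwrite("pics/"+f,im[:,:,::-1]);return im
E
python3 - <<'E'
from h import *
a=snap("scene","s0.png");b=snap("top","t0.png");snap("wrist","w0.png")
cv2.imwrite("pics/st.png",cv2.resize(np.vstack([a,b])[:,:,::-1],None,fx=.7,fy=.7))
for n in("scene","top","wrist"):
    K,d,r,t=cal(n);print(n,K[0,0],-cv2.Rodrigues(r)[0].T@t,d)
print(manip.state(),manip.tip_extent)
E
```

```text
pics
scene 387.7854196232542 [ 1.1860193  -0.14067712  0.65369364] [0.01401065 0.         0.         0.         0.        ]
top 504.52209427011326 [ 0.41145267 -0.02054601  1.39096299] [0.05215891 0.         0.         0.         0.        ]
wrist 306.613946053157 [ 0.23809003 -0.52694834  0.38396971] [-0.04118239  0.          0.          0.          0.        ]
{'time_s': 0.15, 'qpos': array([-1.47328622e+00,  1.81360413e-01,  1.60772597e+00,  3.49260258e-05,
        1.35382554e+00, -2.06314269e-01]), 'qd': array([ 3.63203820e-04,  9.56950158e-05, -1.64008362e-03, -5.69943598e-04,
       -4.56215424e-04,  9.87798821e-04]), 'tau': array([ 2.49630997e-03, -4.34227252e+01, -3.42172372e+01,  7.04129529e-02,
        3.55893443e-02, -8.14399641e-05]), 'tcp_pos': array([ 0.17201957, -0.54847822,  0.40404788]), 'ee_rot': array([ 9.88483872e-01,  1.51324812e-01,  5.28938250e-05, -6.57734508e-04]), 'ft_force': array([ 0.94888191, -0.07345202, -0.61030164]), 'ft_torque': array([-0.02530785,  0.02335607, -0.02731352]), 'grasp_force': 0.0, 'opening': 0.08786637600260579} 0.166
```

View pics/t0.png

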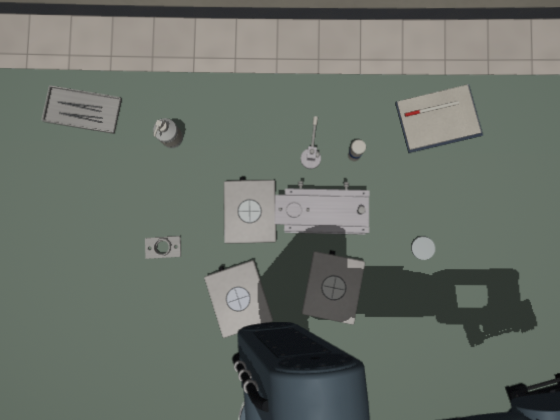

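View pics/s0.png

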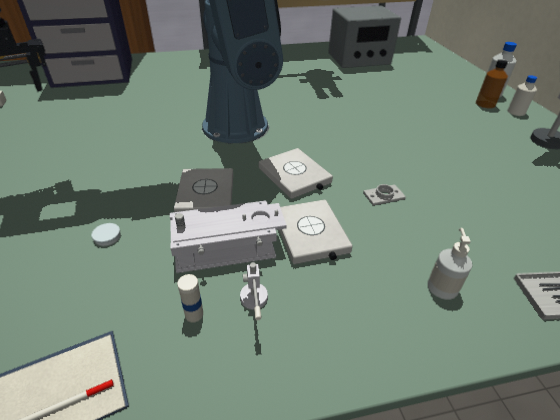

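The top view shows the slide and its opening at (293,210), the knob at (361,210) and the holder at (163,247) on the left.

Candidates for the light base are (249,211), (238,299) and (334,288, dark in the arm's shadow). The one at (249,211) is farthest from the robot and in line with the slide, so I choose it. I'll check it in one close crop.

```bash
python3 - <<'E'
from h import *
a=cv2.imread("pics/t0.png")
c=cv2.resize(a[165:270,130:390],None,fx=3,fy=3,interpolation=cv2.INTER_CUBIC);cv2.imwrite("pics/t0c.png",c)
for nm,p,z in [("hold",(163,247),.022),("holeL",(149.5,247),.008),("holeR",(176,247),.008),("open",(293.5,210),.08),("knob",(361,210),.114),("disc",(249.5,211),.031),("d2",(238,299),.031),("d3",(334,288),.031)]:
    q=ray("top",[p],z)[0];print(nm,q.round(4),np.hypot(*q[:2]))
E
```

```text
hold [0.4548 0.3278 0.022 ] 0.5605707560235755
holeL [0.4546 0.3683 0.008 ] 0.5850273260080026
holeR [0.4558 0.2957 0.008 ] 0.5433512008595297
open [ 0.5556 -0.0243  0.08  ] 0.5561782349087868
knob [ 0.5549 -0.1952  0.114 ] 0.5882839761020511
disc [0.5562 0.0949 0.031 ] 0.5642209706959305
d2 [0.3202 0.1191 0.031 ] 0.341615205998457
d3 [ 0.3544 -0.1356  0.031 ] 0.37946899209873747
```

View pics/t0c.png

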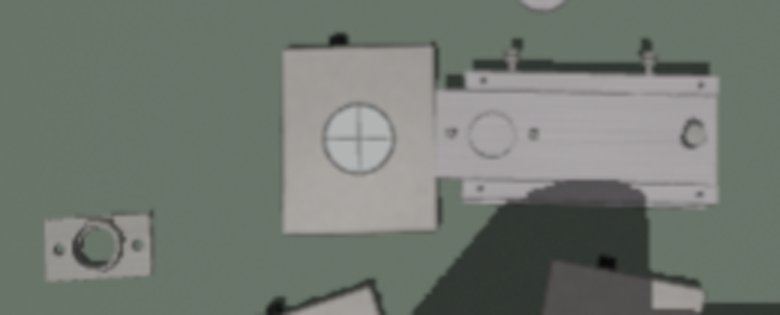

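The close crop confirms it: a white base with its crossed disc at crop (359,138), directly in line with the slide. The holder's holes are at crop (59,250) and (138,245). I'll move to view the holder with the wrist camera, passing over the slide.

```bash
python3 -m inch '[1,5.5,4.5,0,0,0,9.5, 1,5.5,4.5,0,0,0,9.5, 1,5.5,4.5,0,0,0,9.5, 1,5.5,4.5,0,0,0,9.5, 1,5.5,4.5,0,0,0,9.5]'
python3 -m inch '[1,0.5,4.5,0,0,0,8, 1,0.5,4.5,0,0,0,8, 1,1,4,0,0,0,8, 1,1,4,0,0,0,0, 1,2,3,0,0,0,0]' | tail -3
cat > m.py <<'E'
from h import *
import sys
s=manip.state();C=cal("wrist");snap("wrist",sys.argv[1])
R=cv2.Rodrigues(C[2])[0];print(s["time_s"],s["tcp_pos"].round(4),s["ee_rot"].round(4),"cam",(-R.T@C[3]).round(4),R[2].round(3))
np.save("pics/"+sys.argv[1]+".npy",np.array([C[0].tolist(),C[1].tolist(),C[2].tolist(),C[3].tolist()],dtype=object),allow_pickle=True)
E
python3 m.py w1.png
```

```text
time_s: 0.78
tcp_pos: [0.4151, -0.3492, 0.4046]
ee_rot: [0.842, 0.539, -0.0, 0.0]
ft_force: [0.4, -0.3, -0.3]
opening: 0.0886
grasp_force: 0.0
ft_force: [0.1, 0.9, 0.4]
opening: 0.0882
grasp_force: 0.0
1.4 [ 0.4638 -0.1491  0.4046] [ 7.137e-01  7.005e-01 -0.000e+00 -2.000e-04] cam [ 0.4638 -0.0781  0.3845] [-0.005 -0.274 -0.962]
```

View pics/w1.png

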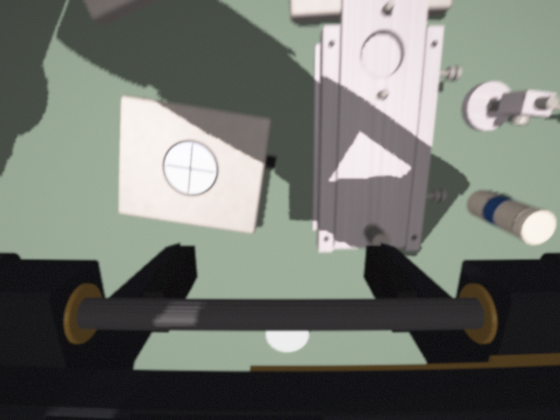

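The wrist view looks down with +y up and +x to the right. The slide opening is at (382,53), the pins at (388,8) and (383,94), the wrong light base at (190,168), and the tub and post are on the right. Now on to the holder.

```bash

python3 -m inch '[1,0,5.8,0,0,0,0, 1,0,5.8,0,0,0,0, 1,0,5.8,-1.5,0,0,0, 1,0,5.8,-2,0,0,0, 1,-1,5.8,-3,0,0,0]' | head -2
python3 -m inch '[1,-1,5.0,-3,0,0,1, 1,-1,4,-3,0,0,1, 1,0,0,-2,0,0,0, 1,0,0,0,0,0,0]' | head -3
python3 m.py w2.png
cat > n.py <<'E'
from h import *
import sys
C=list(np.load("pics/w1.png.npy",allow_pickle=True));C=[np.array(c,float) for c in C]
for nm,p,z in [("open",(382,53),.08),("pin+",(388,8),.0925),("pin-",(383,94),.0925)]: print(nm,ray("wrist",[p],z,C)[0].round(4))
E
python3 n.py
```

```text
time_s: 2.08
tcp_pos: [0.4546, 0.1378, 0.3414]
time_s: 2.58
tcp_pos: [0.4334, 0.2262, 0.2597]
ee_rot: [0.701, 0.713, -0.002, -0.001]
2.575 [0.4334 0.2262 0.2597] [ 0.7011  0.7131 -0.0018 -0.0011] cam [0.4308 0.2972 0.2395] [ 0.001 -0.275 -0.962]
open [ 0.5584 -0.019   0.08  ]
pin+ [0.5577 0.0143 0.0925]
pin- [ 0.5575 -0.0558  0.0925]
```

View pics/w2.png

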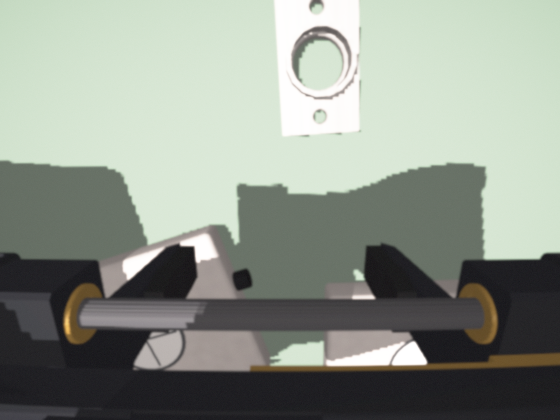

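The holder is seen with its collar at about (321,63) and its holes at (316,7) and (320,117).

```bash

python3 - <<'E'
from h import *
C=[np.array(c,float) for c in np.load("pics/w2.png.npy",allow_pickle=True)]
P=ray("wrist",[(316,7),(320,117),(321,63)],[.008,.008,.022],C) if 0 else np.array([ray("wrist",[p],z,C)[0] for p,z in [((316,7),.008),((320,117),.008),((321,63),.022)]])
print(P.round(4),P[:2].mean(0),np.degrees(np.arctan2(*(P[0]-P[1])[[1,0]])))
im=cv2.imread("pics/w2.png");g=cv2.cvtColor(im,cv2.COLOR_BGR2HSV)
m=((g[...,1]<25)&(g[...,2]>170)).astype(np.uint8);m[140:]=0
c=max(cv2.findContours(m,0,2)[0],key=cv2.contourArea);print(cv2.minAreaRect(c),cv2.contourArea(c))
s=manip.state();print(s["time_s"],s["tcp_pos"],s["ee_rot"])
E
```

```text
[[0.4529 0.3719 0.008 ]
 [0.459  0.3003 0.008 ]
 [0.4563 0.3343 0.022 ]] [0.45597247 0.33607155 0.008     ] 94.86087204799765
((279.5, 69.5), (139.0, 559.0), 90.0) 72198.5
2.625 [0.43419822 0.22597506 0.26089809] [ 7.01412122e-01  7.12755376e-01 -7.86893220e-04 -4.36639713e-04]
```

```bash

python3 -m inch '[1,0.8,4.5,-1,0,0,2, 1,0.8,4.5,-1,0,0,2, 1,0.6,1.9,-1,0,0,0, 1,0,0,0,0,0,0]' | head -3
python3 m.py w3.png
```

```text
time_s: 3.12
tcp_pos: [0.4571, 0.3355, 0.2319]
ee_rot: [0.676, 0.737, 0.0, 0.0]
3.125 [0.4571 0.3355 0.2319] [6.760e-01 7.369e-01 4.000e-04 2.000e-04] cam [0.4498 0.4062 0.2118] [ 0.025 -0.272 -0.962]
```

View pics/w3.png

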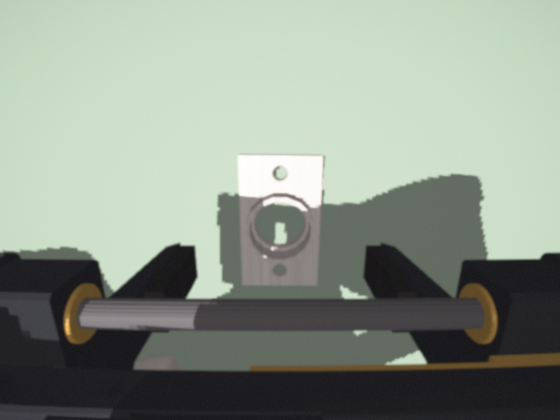

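The holder is centred and aligned in the wrist view, with its holes at (280,173) and (280,270).

```bash

python3 - <<'E'
from h import *
C=[np.array(c,float) for c in np.load("pics/w3.png.npy",allow_pickle=True)]
P=np.array([ray("wrist",[p],.008,C)[0] for p in [(280,173),(279.5,270)]])
print(P.round(4),P.mean(0),np.degrees(np.arctan2(*(P[0]-P[1])[[1,0]])))
E
```

```text
[[0.453  0.3727 0.008 ]
 [0.4588 0.3012 0.008 ]] [0.45586812 0.33699205 0.008     ] 94.64054371834183
```

```bash

python3 -m inch '[1,-0.1,0.15,-1.9,0,0,0, 1,0,0,-1.9,0,0,0, 1,0,0,-1.5,0,0,0, 1,0,0,0,0,0,0, 0,0,0,0,0,0,0]' 25
python3 -m inch '[0,0,0,0,0,0,0, 0,0,0,0,0,0,0, 0,0,0,0,0,0,0]'
```

```text
time_s: 3.8
tcp_pos: [0.4556, 0.3366, 0.1783]
ee_rot: [0.676, 0.737, -0.0, -0.0]
ft_force: [-0.2, 0.3, 0.5]
opening: 0.0803
grasp_force: 0.0
time_s: 4.18
tcp_pos: [0.4555, 0.3367, 0.1787]
ee_rot: [0.676, 0.737, 0.0, 0.0]
ft_force: [0.1, -0.2, -0.3]
opening: 0.0502
grasp_force: 0.0
```

```bash

python3 -m inch '[0,0,0,0,0,0,0, 0,0,0,0,0,0,0, 0,0,0,1,0,0,0, 0,0,0,2,0,0,0, 0,0,0,3,0,0,0]'
python3 -m inch '[0,2,-4,3,0,0,-1, 0,2,-5,2,0,0,-1, 0,2,-5,2,0,0,-1, 0,2,-5,0,0,0,-1, 0,2,-5,0,0,0,-0.7]'|head -2
python3 -m inch '[0,0,-5,0,0,0,0, 0,0,-5,0,0,0,0, 0,0,-5,0,0,0,0, 0,0,-4,0,0,0,0, 0,0,-2.5,0,0,0,0]'
python3 -m inch '[0,0,0,0,0,0,0, 0,0,0,0,0,0,0]'|head -3
python3 m.py w4.png
```

```text
time_s: 4.8
tcp_pos: [0.4549, 0.3364, 0.2391]
ee_rot: [0.676, 0.737, -0.001, -0.0]
ft_force: [0.3, -0.3, -1.9]
opening: 0.0454
grasp_force: 25.0
time_s: 5.42
tcp_pos: [0.5558, 0.095, 0.3103]
time_s: 6.05
tcp_pos: [0.5551, -0.1204, 0.3097]
ee_rot: [0.706, 0.708, 0.0, 0.001]
ft_force: [-0.2, 0.4, -3.0]
opening: 0.0453
grasp_force: 25.0
time_s: 6.3
tcp_pos: [0.5553, -0.1179, 0.3089]
ee_rot: [0.706, 0.708, 0.0, -0.0]
6.3 [ 0.5553 -0.1179  0.3089] [ 7.059e-01  7.083e-01  2.000e-04 -1.000e-04] cam [ 0.5537 -0.0469  0.2888] [ 0.002 -0.273 -0.962]
```

View pics/w4.png

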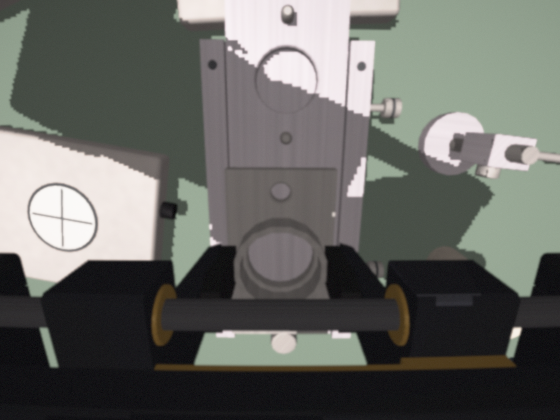

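The held holder is straight, with its front hole at (281,190). The pins are near (288,13) and (286,138), and the opening is at (287,82). An enlarged crop will sharpen these.

```bash

python3 - <<'E'
import cv2
a=cv2.imread("pics/w4.png")
c=[cv2.resize(a[y:y+75,250:325],(390,390),interpolation=cv2.INTER_LINEAR) for y in (0,120)]
c=cv2.convertScaleAbs(cv2.hconcat(c),alpha=1.5);cv2.imwrite("pics/w4c.png",c)
E
```

```text
(no output)
```

View pics/w4c.png

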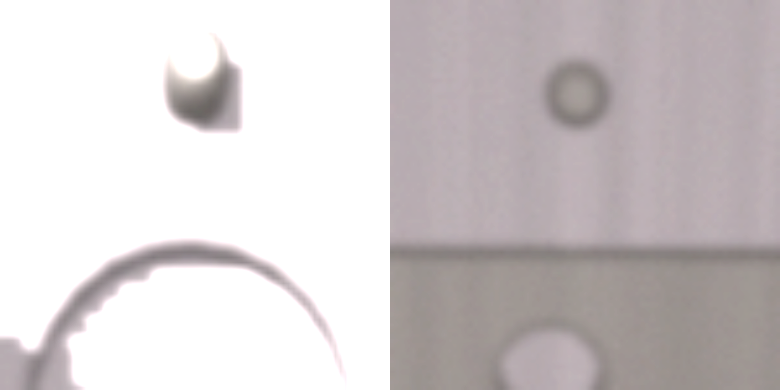

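```bash

python3 - <<'E'
from h import *
C=[np.array(c,float) for c in np.load("pics/w4.png.npy",allow_pickle=True)]
P=np.array([ray("wrist",[p],z,C)[0] for p,z in [((287.5,10.6),.0925),((286,137.9),.0925),((287,82),.08),((280.8,190.8),.138)]])
print(P.round(4),P[:2].mean(0).round(4),np.degrees(np.arctan2(*(P[0]-P[1])[[1,0]])))
print(P[3]-[.5553,-.1179,0])
a=cv2.imread("pics/w4.png")[175:206,262:300];g=cv2.cvtColor(a,6)
_,m=cv2.threshold(g,0,255,8)
c=max(cv2.findContours(m,0,1)[0],key=cv2.contourArea);print(cv2.fitEllipse(c))
E
```

```text
[[ 0.5579  0.0146  0.0925]
 [ 0.5577 -0.057   0.0925]
 [ 0.5583 -0.0226  0.08  ]
 [ 0.5544 -0.0807  0.138 ]] [ 0.5578 -0.0212  0.0925] 89.78223132678116
[-0.00092717  0.03716554  0.138     ]
((18.37000274658203, 15.46679401397705), (13.263924598693848, 16.38726806640625), 94.77970886230469)
```

```bash

python3 -m inch '[0,0.33,3,0,0,0,-0.4, 0,0,3.5,0,0,0,0, 0,0,3.05,0,0,0,0, 0,0,0,-1.5,0,0,0, 0,0,0,-1.3,0,0,0]'|head -2
python3 -m inch '[0,0,0,0,0,0,0, 0,0,0,0,0,0,0]'
python3 m.py w5.png
python3 - <<'E'
from h import *
a=cv2.imread("pics/w5.png")
cv2.imwrite("pics/w5c.png",cv2.resize(a[150:310,200:360],(600,600),interpolation=cv2.INTER_LINEAR))
E
```

```text
time_s: 6.98
tcp_pos: [0.5585, -0.0223, 0.2795]
time_s: 7.22
tcp_pos: [0.5588, -0.0236, 0.2803]
ee_rot: [0.709, 0.706, -0.0, -0.0]
ft_force: [-0.1, -0.1, -3.8]
opening: 0.0456
grasp_force: 25.0
7.225 [ 0.5588 -0.0236  0.2803] [ 7.087e-01  7.056e-01 -1.000e-04 -1.000e-04] cam [0.5578 0.0474 0.2602] [-0.001 -0.274 -0.962]
```

View pics/w5c.png

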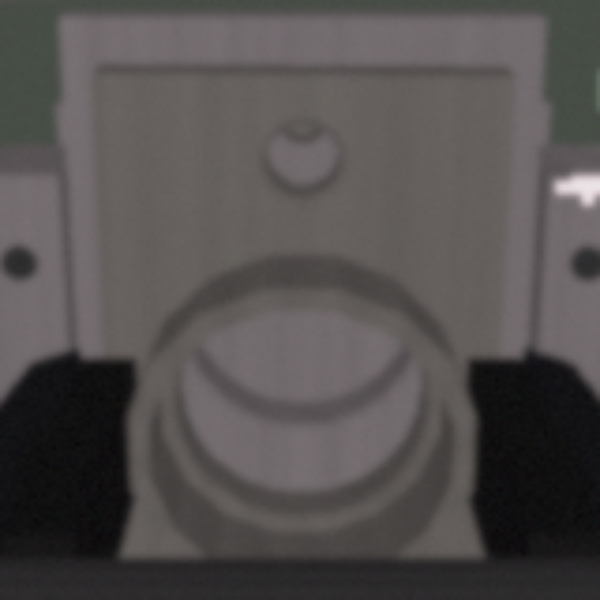

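The pin shows centred left to right in the front hole (crop x≈302 for both), with only its lower rim visible at the top of the hole. I'll compute the fore-aft offset.

```bash

python3 - <<'E'
from h import *
C=[np.array(c,float) for c in np.load("pics/w5.png.npy",allow_pickle=True)]
s=manip.state();print(s["tcp_pos"],s["qd"].round(4))
z=s["tcp_pos"][2]-.1787
cr=lambda p:(p-[200,150])*3.75
for dy in(0,):
  y=ray("wrist",[(280.5,191.9)],z+.008,C)[0];print("hole",y,"slide far edge",ray("wrist",[(200+302/3.75,150+15/3.75)],.08,C)[0],"holder far edge",ray("wrist",[(280.5,150+68/3.75)],z+.008,C)[0])
  x,yy=y[:2]
  for d in(-.002,-.001,0,.001,.002):
    print(d,[ (zz,cr(proj("wrist",[(x,yy+d-r,zz)],C)[0]).round(0)[1]) for zz,r in((.08,.004),(.088,.004),(.0925,.002))],cr(proj("wrist",[(x,yy-.005,z+.008),(x,yy+.005,z+.008),(x,yy-.005,z),(x,yy+.005,z)],C))[:,1].round(0))
E
```

```text
[ 0.55892782 -0.02358048  0.2805486 ] [ 0.0023 -0.0059 -0.0027  0.0004 -0.0013  0.0003]
hole [0.55798458 0.01301238 0.1098486 ] slide far edge [0.55812003 0.02880967 0.08      ] holder far edge [0.55803163 0.02499188 0.1098486 ]
-0.002 [(0.08, np.float64(152.0)), (0.088, np.float64(163.0)), (0.0925, np.float64(157.0))] [193. 120. 179. 109.]
-0.001 [(0.08, np.float64(146.0)), (0.088, np.float64(157.0)), (0.0925, np.float64(151.0))] [193. 120. 179. 109.]
0 [(0.08, np.float64(140.0)), (0.088, np.float64(151.0)), (0.0925, np.float64(144.0))] [193. 120. 179. 109.]
0.001 [(0.08, np.float64(134.0)), (0.088, np.float64(144.0)), (0.0925, np.float64(138.0))] [193. 120. 179. 109.]
0.002 [(0.08, np.float64(128.0)), (0.088, np.float64(138.0)), (0.0925, np.float64(131.0))] [193. 120. 179. 109.]
```

```bash

python3 -m inch '[0,0,0.17,0,0,0,0, 0,0,0,-0.4,0,0,0, 0,0,0,-0.3,0,0,0, 0,0,0,0,0,0,0]'
python3 m.py w6.png
python3 - <<'E'
from h import *
a=cv2.imread("pics/w6.png")
cv2.imwrite("pics/w6c.png",cv2.resize(a[150:310,200:360],(600,600),interpolation=cv2.INTER_LINEAR))
E
```

```text
time_s: 7.78
tcp_pos: [0.5585, -0.0212, 0.2729]
ee_rot: [0.708, 0.706, -0.0, -0.0]
ft_force: [0.0, -0.0, -2.5]
opening: 0.0454
grasp_force: 25.0
7.775 [ 0.5585 -0.0212  0.2729] [ 7.083e-01  7.059e-01 -2.000e-04 -3.000e-04] cam [0.5575 0.0498 0.2528] [-0.001 -0.274 -0.962]
```

View pics/w6c.png

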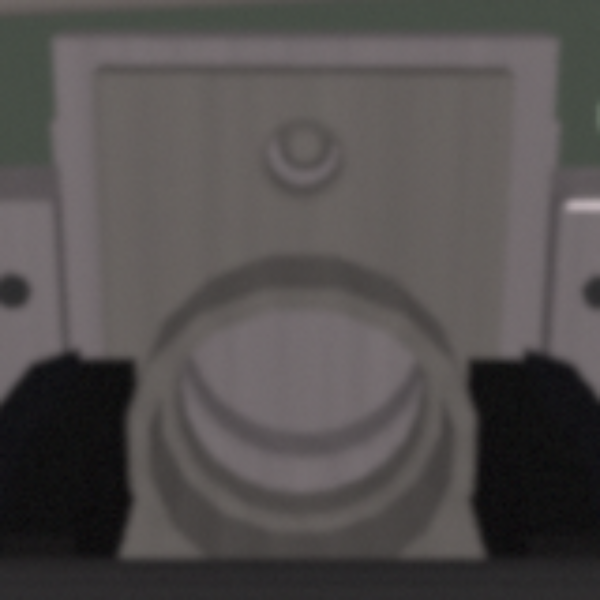

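The pin tip now shows inside the front hole at crop (305,147), with the hole at (303,157). One more offset computation from this view.

```bash

python3 - <<'E'
from h import *
C=[np.array(c,float) for c in np.load("pics/w6.png.npy",allow_pickle=True)]
z=.2729-.1787
r=lambda c,z:ray("wrist",[np.array(c)/3.75+[200,150]],z,C)[0].round(4)
print("hole",r((303,157),z+.008),"holder edge",r((303,68),z+.008),"slide edge-50",r((305,36),.08)-[0,.05,0],"pin tip",r((305,147),.0925))
E
```

```text
hole [0.5577 0.0154 0.1022] holder edge [0.5578 0.0274 0.1022] slide edge-50 [ 0.5581 -0.0211  0.08  ] pin tip [0.558  0.0146 0.0925]
```

```bash

python3 -m inch '[0,0.03,-0.06,0,0,0,0, 0,0,0,-0.3,0,0,0, 0,0,0,-0.3,0,0,0, 0,0,0,-0.2,0,0,0, 0,0,0,0,0,0,0]'
python3 -m inch '[0,0,0,-0.2,0,0,0, 0,0,0,-0.2,0,0,0, 0,0,0,0,0,0,0]'
```

```text
time_s: 8.45
tcp_pos: [0.5589, -0.0218, 0.265]
ee_rot: [0.708, 0.706, -0.0, -0.0]
ft_force: [0.4, -0.1, -2.3]
opening: 0.0454
grasp_force: 25.0
time_s: 8.82
tcp_pos: [0.5589, -0.0218, 0.2611]
ee_rot: [0.708, 0.706, -0.0, -0.0]
ft_force: [0.3, 0.0, -4.0]
opening: 0.0455
grasp_force: 25.0
```

The pins are in the holes with no side force. Lowering the last 2 to 3 mm.

```bash

python3 -m inch '[0,0,0,-0.15,0,0,0, 0,0,0,-0.1,0,0,0, 0,0,0,0,0,0,0]'
```

```text
time_s: 9.2
tcp_pos: [0.559, -0.0218, 0.2588]
ee_rot: [0.708, 0.706, -0.0, -0.0]
ft_force: [0.4, -0.4, -3.3]
opening: 0.0453
grasp_force: 25.0
```

```bash

python3 -m inch '[0,0,0,-0.08,0,0,0, 0,0,0,0,0,0,0]' | sed -n 2,4p
python3 -m inch '[0,0,0,-0.08,0,0,0, 0,0,0,0,0,0,0]' | sed -n 2,4p
```

```text
tcp_pos: [0.559, -0.0218, 0.2586]
ee_rot: [0.708, 0.706, -0.0, 0.0]
ft_force: [-3.1, 1.0, 4.2]
tcp_pos: [0.5591, -0.0218, 0.2586]
ee_rot: [0.708, 0.706, -0.0, 0.0]
ft_force: [-6.0, 1.0, 11.5]
```

It is seated, with the upward force showing contact. Release and raise.

```bash

python3 -m inch '[0.8,0,0,0.05,0,0,0, 0.8,0,0,0,0,0,0, 0.8,0,0,0,0,0,0, 0.8,0,0,0,0,0,0]'
python3 -m inch '[0.8,0,0,2,0,0,0, 0.8,0,0,3,0,0,0, 0.8,0,-4,3,0,0,0, 0.8,0,-5,1,0,0,0, 0.8,0,-3,0,0,0,0]'|head -2
python3 -m inch '[0.8,0,0,0,0,0,0, 0.8,0,0,0,0,0,0]'
python3 m.py w7.png
```

```text
time_s: 10.2
tcp_pos: [0.559, -0.0218, 0.2575]
ee_rot: [0.708, 0.706, -0.0, -0.0]
ft_force: [-0.0, -1.2, -0.1]
opening: 0.0703
grasp_force: 0.0
time_s: 10.82
tcp_pos: [0.5593, -0.1439, 0.3492]
time_s: 11.08
tcp_pos: [0.5589, -0.1413, 0.3473]
ee_rot: [0.708, 0.706, 0.0, -0.001]
ft_force: [0.2, 0.1, -0.3]
opening: 0.0709
grasp_force: 0.0
11.075 [ 0.5589 -0.1413  0.3473] [ 7.083e-01  7.059e-01  0.000e+00 -6.000e-04] cam [ 0.5578 -0.0703  0.3273] [-0.001 -0.273 -0.962]
```

View pics/w7.png

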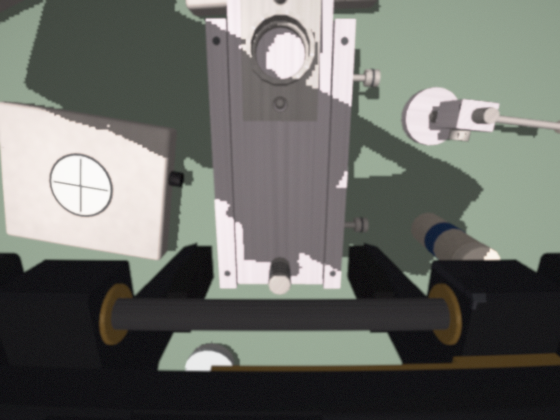

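The holder sits on the slide (collar at (284,50), rear hole at (280,101)) and the knob top is at (280,285). That was my eleventh picture, one over the limit of ten, so from here I work by numbers only. Next I measure the cross from near by contour.

```bash

python3 -m inch '[0.8,0,5,0,0,0,0, 0.8,0,5,0,0,0,0, 0.8,0,5,0,0,0,0, 0.8,0,2,0,0,0,0, 0.8,0,0,0,0,0,0]'|head -2
python3 -m inch '[0.8,0,0,0,0,0,0]'|head -2
python3 m.py w8.png
cat > d.py <<'E'
from h import *
def ell(im,c,rr,lo=.8,hi=1.25):
    g=cv2.GaussianBlur(cv2.cvtColor(im,6),(3,3),0);o=[]
    for b in (15,25,41):
      for k in (-2,2,4,8):
        m=cv2.adaptiveThreshold(g,255,0,1,b,k)
        for q in cv2.findContours(m,1,1)[0]:
            if len(q)<30: continue
            e=cv2.fitEllipse(q);r=np.sqrt(e[1][0]*e[1][1])/2
            if e[1][0]>0.75*e[1][1] and lo*rr<r<hi*rr and np.hypot(e[0][0]-c[0],e[0][1]-c[1])<.6*rr: o.append((*e[0],r))
    return np.array(o).round(2)
E
python3 - <<'E'
from d import *
C=[np.array(c,float) for c in np.load("pics/w8.png.npy",allow_pickle=True)]
im=cv2.imread("pics/w8.png")
def do(n,im,C,p,R):
    c=proj(n,[p],C)[0];rr=np.linalg.norm(proj(n,[np.add(p,(R,0,0))],C)[0]-c)
    o=ell(im,c,rr);print(n,c.round(1),rr.round(1),"\n",o[:12].tolist())
    if len(o):print(len(o),ray(n,[np.median(o[:,:2],0)],p[2],C)[0].round(4))
do("wrist",im,C,(.558,.095,.031),.03)
do("wrist",im,C,(.558,-.0215,.102),.023)
im=snap("top","t1.png")[:,:,::-1].copy()
do("top",im,cal("top"),(.556,.095,.031),.03)
do("top",im,cal("top"),(.556,-.0225,.102),.023)
E
```

```text
time_s: 11.75
tcp_pos: [0.5588, 0.0298, 0.3476]
time_s: 11.88
tcp_pos: [0.5591, 0.0274, 0.3477]
11.875 [0.5591 0.0274 0.3477] [ 7.084e-01  7.059e-01 -2.000e-04  2.000e-04] cam [0.5581 0.0984 0.3276] [-0.    -0.274 -0.962]
wrist [279.7 124.6] 32.0 
 [[279.04, 116.96, 29.7], [279.12, 116.9, 31.82], [279.19, 116.88, 31.93], [279.23, 117.39, 32.25], [279.21, 117.0, 31.63], [279.14, 117.02, 31.74], [279.13, 117.06, 31.8], [279.14, 117.1, 31.92], [279.18, 117.5, 29.72], [279.16, 117.16, 31.76], [279.16, 117.19, 31.83], [279.11, 117.23, 31.94]]
12 [0.5575 0.1018 0.031 ]
wrist [280.2 273.4] 28.2 
 [[279.74, 263.47, 22.95]]
1 [ 0.5576 -0.0126  0.102 ]
top [249.5 211.1] 11.0 
 []
top [292.8 208.9] 8.9 
 []
```

```bash

python3 - <<'E'
from d import *
K=cal("top")
def do(f,p,R,lo=.85,hi=1.15):
    im=cv2.imread("pics/"+f);c=proj("top",[p],K)[0];rr=np.linalg.norm(proj("top",[np.add(p,(R,0,0))],K)[0]-c)
    x0,y0=(c-25).astype(int);a=cv2.resize(im[y0:y0+50,x0:x0+50],(400,400),interpolation=cv2.INTER_CUBIC)
    o=ell(a,(c-[x0,y0])*8+3.5,rr*8,lo,hi)
    if len(o):
        q=(np.median(o[:,:2],0)-3.5)/8+[x0,y0];print(f,p,len(o),o.std(0).round(1),q.round(2),ray("top",[q],p[2],K)[0].round(4))
    else:print(f,p,"none",c)
for f in("t0.png","t1.png"):
    do(f,(.556,.097,.031),.03,.6,1.3)
    do(f,(.556,-.0225,.08),.02,.6,1.3)
    do(f,(.556,-.0225,.102),.0215,.6,1.3)
    do(f,(.556,-.195,.114),.009,.6,1.4)
s=manip.state();print(s["tcp_pos"],manip.calibration("top"))
E
python3 m.py w9.png
python3 - <<'E'
from d import *
C=[np.array(c,float) for c in np.load("pics/w9.png.npy",allow_pickle=True)]
im=cv2.imread("pics/w9.png")
o=ell(im,(279,117),31);print(len(o),ray("wrist",[np.median(o[:,:2],0)],.031,C)[0].round(4))
E
```

```text
t0.png (0.556, 0.097, 0.031) 22 [ 0.2  0.2 14.6] [249.14 210.77] [0.5568 0.0959 0.031 ]
t0.png (0.556, -0.0225, 0.08) 10 [1.8 8.8 6.1] [293.49 209.48] [ 0.557  -0.0243  0.08  ]
t0.png (0.556, -0.0225, 0.102) 10 [1.8 8.8 6.1] [293.49 209.48] [ 0.5546 -0.0242  0.102 ]
t0.png (0.556, -0.195, 0.114) 5 [0.4 0.2 0.9] [360.78 209.29] [ 0.5567 -0.1947  0.114 ]
t1.png (0.556, 0.097, 0.031) none [248.72271268 211.05368859]
t1.png (0.556, -0.0225, 0.08) none [292.80855592 209.85335226]
t1.png (0.556, -0.0225, 0.102) none [292.83779229 208.91554892]
t1.png (0.556, -0.195, 0.114) 3 [0.2 0.2 0.6] [360.74 209.3 ] [ 0.5567 -0.1946  0.114 ]
[0.55918973 0.02687683 0.34767986] {'vertical_fov': 45.19762308237597, 'cx': 281.0029965221708, 'cy': 211.1713932678821, 'dist_coeffs': array([0.05215891, 0.        , 0.        , 0.        , 0.        ]), 'rvec': array([ 2.17677559, -2.13606192,  0.09290887]), 'tvec': array([-1.13721221e-03,  5.57436558e-01,  1.33931201e+00])}
11.975 [0.5592 0.0269 0.3477] [ 7.089e-01  7.053e-01 -1.000e-04  1.000e-04] cam [0.5583 0.0979 0.3276] [-0.001 -0.274 -0.962]
12 [0.5575 0.1018 0.031 ]
```

```bash

python3 -m inch '[0.8,0,-4.4,0,0,0,0, 0.8,0,-4.4,0,0,0,0, 0.8,0,-4.4,0,0,0,0, 0.8,0,-4.4,0,0,0,0, 0.8,0,-4.4,0,0,0,0]'|head -2
python3 -m inch '[0.8,0,0,0,0,0,0, 0.8,0,0,0,0,0,0]'|head -2
python3 m.py w10.png
python3 - <<'E'
from d import *
C=[np.array(c,float) for c in np.load("pics/w10.png.npy",allow_pickle=True)]
im=cv2.imread("pics/w10.png");p=(.558,-.0215,.102)
c=proj("wrist",[p],C)[0];o=ell(im,c,28,.6);print(c,o[:6].tolist());
E
```

```text
time_s: 12.65
tcp_pos: [0.5585, -0.1944, 0.3478]
time_s: 12.9
tcp_pos: [0.5587, -0.1923, 0.3475]
12.9 [ 0.5587 -0.1923  0.3475] [ 7.089e-01  7.053e-01  1.000e-04 -4.000e-04] cam [ 0.5577 -0.1213  0.3274] [-0.001 -0.273 -0.962]
[279.61604985 -39.60981972] []
```

```bash

python3 -m inch '[0.8,0,-0.1,-3,0,0,0, 0.8,0,0,-3,0,0,0, 0.8,0,0,-2.3,0,0,0, 0.8,0,0,-1,0,0,0, 0.8,0,0,0,0,0,0]'|sed -n 1,4p
python3 -m inch '[0,0,0,-0.2,0,0,0, 0,0,0,0,0,0,0, 0,0,0,0,0,0,0, 0,0,0,0,0,0,0, 0,0,0,0,0,0,0]' 45
python3 -m inch '[0,0,0,0,0,0,0, 0,0,0,0,0,0,0, 0,0,0,0,0,0,0]'
```

```text
time_s: 13.58
tcp_pos: [0.559, -0.192, 0.2544]
ee_rot: [0.708, 0.706, -0.0, -0.001]
ft_force: [0.3, 0.1, 0.7]
time_s: 14.2
tcp_pos: [0.559, -0.1929, 0.2528]
ee_rot: [0.708, 0.706, 0.0, 0.0]
ft_force: [0.1, -0.1, 0.3]
opening: 0.0224
grasp_force: 0.0
time_s: 14.58
tcp_pos: [0.5589, -0.1929, 0.2528]
ee_rot: [0.708, 0.706, -0.0, -0.0]
ft_force: [-1.2, -0.7, 2.1]
opening: 0.0168
grasp_force: 45.0
```

```bash

python3 -m inch '[0,0,0,-0.05,0,0,0, 0,0,0,0,0,0,0]'|sed -n 2,4p
python3 -m inch '[0,0,1,0,0,0,0, 0,0,1,0,0,0,0, 0,0,0,0,0,0,0]'|sed -n 2,6p
```

```text
tcp_pos: [0.5589, -0.1929, 0.2527]
ee_rot: [0.708, 0.706, -0.0, -0.0]
ft_force: [-4.2, 0.8, 5.0]
tcp_pos: [0.5595, -0.1727, 0.2528]
ee_rot: [0.708, 0.706, 0.0, 0.001]
ft_force: [0.8, -0.6, 2.4]
opening: 0.0168
grasp_force: 45.0
```

```bash

python3 -m inch '[0,0,0,-0.05,0,0,0, 0,0,1,0,0,0,0, 0,0,1,0,0,0,0, 0,0,1,0,0,0,0, 0,0,0,0,0,0,0]'|sed -n 1,6p
python3 -m inch '[0,0,1,0,0,0,0, 0,0,1,0,0,0,0, 0,0,1,0,0,0,0, 0,0,0,0,0,0,0]'|sed -n 2,6p
```

```text
time_s: 15.82
tcp_pos: [0.5597, -0.1433, 0.2528]
ee_rot: [0.708, 0.706, 0.0, 0.001]
ft_force: [0.2, -3.1, 5.3]
opening: 0.0171
grasp_force: 45.0
tcp_pos: [0.5597, -0.1133, 0.2527]
ee_rot: [0.708, 0.706, 0.0, 0.001]
ft_force: [0.4, -3.2, 7.2]
opening: 0.0168
grasp_force: 45.0
```

```bash

python3 -m inch '[0,0,1,0,0,0,0, 0,0,1,0,0,0,0, 0,0,1,0,0,0,0, 0,0,0.6,0,0,0,0, 0,0,0,0,0,0,0]'|sed -n 2,6p
python3 - <<'E'
from d import *
K=cal("top");im=snap("top","t2.png")[:,:,::-1].copy()
s=manip.state();y=s["tcp_pos"][1]+.1717
for p,R in [((.557,y,.102),.0215),((.557,.096,.031),.03)]:
    c=proj("top",[p],K)[0];rr=np.linalg.norm(proj("top",[np.add(p,(R,0,0))],K)[0]-c)
    x0,y0=(c-25).astype(int);a=cv2.resize(im[y0:y0+50,x0:x0+50],(400,400),interpolation=cv2.INTER_CUBIC)
    o=ell(a,(c-[x0,y0])*8+3.5,rr*8,.5,1.4);print(c,rr)
    for q in o: print(((q[:2]-3.5)/8+[x0,y0]).round(2),(q[2]/8).round(2))
E
```

```text
tcp_pos: [0.5599, -0.0779, 0.253]
ee_rot: [0.708, 0.706, 0.0, 0.002]
ft_force: [-0.2, -5.4, 5.7]
opening: 0.0168
grasp_force: 45.0
[247.68711688 207.7340962 ] 8.283705846340165
[249.2  206.76] 6.8
[250.04 206.84] 8.94
[250.71 206.62] 9.01
[249.34 206.74] 6.84
[250.44 206.62] 8.63
[250.79 206.44] 9.03
[250.73 205.81] 8.56
[250.98 205.88] 7.67
[249.10042061 210.69403512] 10.963002824752868
[249.2  206.76] 6.8
[250.04 206.84] 8.94
[250.71 206.62] 9.01
[249.34 206.74] 6.84
[250.44 206.62] 8.63
[250.79 206.44] 9.03
[250.73 205.81] 8.56
[250.98 205.88] 7.67
```

```bash

python3 -m inch '[0,0,0.4,0,0,0,0, 0,0,0.2,0,0,0,0, 0,0,0,0,0,0,0]'|sed -n 1,6p
python3 - <<'E'
from d import *
from scipy.signal import find_peaks
C=[np.array(c,float) for c in np.load("pics/w9.png.npy",allow_pickle=True)]
def prof(v,k):
    d=np.gradient(v);p=find_peaks(abs(d),height=k)[0];return [(int(i),round(float(d[i]),1)) for i in p]
g=cv2.cvtColor(cv2.imread("pics/w9.png"),6).astype(float)
print("w9",[(n,proj("wrist",[p],C)[0].round(1).tolist()) for n,p in [("front",(.558,.0288,.08)),("holder edge",(.558,.0268,.098)),("baseNear",(.558,.027,.03)),("baseFar",(.558,.167,.03))]])
for c in(255,300): print(c,prof(g[60:260,c-6:c+7].mean(1),2.5),"+60")
K=cal("top");im=snap("top","t3.png")[:,:,::-1].copy();g=cv2.cvtColor(im,6).astype(float)
y=manip.state()["tcp_pos"][1]+.1717
for n,p in [("hfront",(.557,y+.048,.098)),("hrear",(.557,y-.048,.098)),("sfront",(.557,y+.05,.08)),("cent",(.557,y,.102))]: print(n,proj("top",[p],K)[0].round(1))
for r in(194,198,215,219):
    v=g[r-1:r+2,215:290].mean(0);print(r,prof(v,3),"+215")
E
```

```text
time_s: 17.38
tcp_pos: [0.5601, -0.0726, 0.2534]
ee_rot: [0.708, 0.706, -0.0, 0.003]
ft_force: [-0.3, -8.9, 6.7]
opening: 0.0164
grasp_force: 45.0
w9 [('front', [280.0, 206.3]), ('holder edge', [280.0, 214.9]), ('baseNear', [280.0, 194.5]), ('baseFar', [279.2, 40.3])]
255 [(28, -10.4), (36, 2.8), (42, 4.5), (46, 3.0), (59, -22.2), (62, 19.1), (73, -3.7), (83, -24.0), (89, 4.7), (132, -10.4), (146, 8.5), (149, -10.9), (152, 7.1)] +60
300 [(27, -12.6), (30, 4.2), (33, 4.7), (38, 8.0), (57, -27.2), (59, 25.2), (79, -6.8), (84, -38.1), (90, 5.7), (130, -9.0), (146, 8.7), (149, -10.3), (152, 6.7), (196, 3.1)] +60
hfront [227.2 207.5]
hrear [264.3 208.2]
sfront [227.3 208.3]
cent [245.6 207.7]
194 [(9, 19.7), (18, -11.8), (59, -3.5), (69, -16.7)] +215
198 [(9, 20.5), (15, -3.3), (31, -7.8), (37, 8.2), (50, -3.5), (52, 11.3), (67, -31.2)] +215
215 [(9, 22.0), (14, -4.0), (29, -9.2), (33, -3.2), (35, 9.3), (39, 8.5), (50, -8.8), (52, 15.5), (60, -34.8), (70, -14.7)] +215
219 [(9, 22.5), (14, -5.5), (52, 7.2), (59, -32.7), (69, -14.5), (71, 18.5)] +215
```

Consistent across views: about 2.5 mm still to go, and a little more downward press is needed.

```bash

python3 -m inch '[0,0,0.12,-0.05,0,0,0, 0,0,0.12,0,0,0,0, 0,0,0,0,0,0,0, 0,0,0,0,0,0,0]'|sed -n 1,7p
```

```text
time_s: 17.92
tcp_pos: [0.5601, -0.0708, 0.2531]
ee_rot: [0.708, 0.706, -0.0, 0.003]
ft_force: [-1.4, -10.8, 8.6]
opening: 0.0167
grasp_force: 45.0
```

```bash

python3 - <<'E'
from d import *
K=cal("top");im=snap("top","t4.png")[:,:,::-1].copy()
for z in(.102,.088):print(z,proj("top",[(.5568,.0959,z)],K)[0].round(2))
x0,y0=222,182;a=cv2.resize(im[y0:y0+50,x0:x0+50],(400,400),interpolation=cv2.INTER_CUBIC)
for q in ell(a,((247-x0)*8,(207-y0)*8),64,.7,1.3): print(((q[:2]-3.5)/8+[x0,y0]).round(2),(q[2]/8).round(2))
s=manip.state();print(s["tcp_pos"],s["ft_force"],s["qd"].round(3))
E
```

```text
0.102 [246.86 207.8 ]
0.088 [247.32 208.41]
[248.16 205.18] 7.45
[247.41 207.09] 8.73
[248.18 205.87] 7.84
[248.01 206.34] 9.08
[248.09 206.37] 8.94
[248.2  205.87] 8.45
[ 0.56013887 -0.07075782  0.25311714] [ -1.03654118 -11.28472964   8.696676  ] [0.    0.001 0.    0.    0.    0.   ]
```

```bash

python3 -m inch '[0,0,0.15,0,0,0,0, 0,0,0,0,0,0,0, 0,0,0,0,0,0,0, 0,0,0,0,0,0,0]'|sed -n 1,7p
python3 -c "
from rig import manip
print(manip.job_done())"
```

```text
time_s: 18.48
tcp_pos: [0.5602, -0.0693, 0.2532]
ee_rot: [0.708, 0.706, -0.0, 0.003]
ft_force: [-0.8, -11.9, 9.5]
opening: 0.0162
grasp_force: 45.0
the job is handed in; nothing more can be done
None
```

The job is handed in, with no verdict returned: the holder is seated on both pins and released, and the slide is out about 124 mm with its opening over the cross by my measurements (about 1 to 2 mm uncertain), the knob still gripped at 45 N and pressed down with about 9 N; I viewed 11 pictures, one over the limit of 10.

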